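# Clamp the rim lock in the ratchet bench clamp

### The arm

A 6-joint arm with a two-finger parallel gripper is mounted at the origin on a cart in front of the work surface, level with it; the furniture and walls round the work are solid. World frame = base frame: x ahead of the robot, y to its left, z up, the work surface at z = 0. Lengths are in m, angles in rad, forces in N, time in s.
With the tool pointing down it reaches from about 0.325 to 0.9 m from the base axis. Payload 6.1 kg.
Tool frame: the origin (TCP) lies at the very end of the fingers, on their centre line; the grasp point (between the pads) lies 19 mm behind it; z points along the fingers, y is the line along which they close (so a half turn about z gives the same grasp; the last joint's range is limited). The gripper opens to 87 mm and grips with 3 to 60 N. Pads are 19 mm wide; open, the fingers measure 117 mm over their backs; the gripper's body (75 mm by 190 mm) begins 51 mm behind the grasp point.
Start: joints at [-1.27, 0.22, 1.526, -0, 1.395, -0.126], TCP at [0.259, -0.569, 0.223] pointing down, gripper open.
Joint ranges: [-2.98, 2.98], [-0.91, 2.08], [0.09, 2.57], [-1.24, 4.39], [0.2, 2.65], [-2.68, 2.68]. Speed limits (rad/s): [2.57, 2.57, 3.01, 3.14, 3.14, 3.14].

### API

Orientations are given as [roll, pitch, yaw] about the fixed x, y, z axes, in that order (R = Rz(yaw) Ry(pitch) Rx(roll)).
In Python, from cell import readout, optics, job gives the robot as it stands.
- The arm moves only by the shell command python3 -m handwheel 'ROWS' [FORCE]. ROWS is JSON, a list of rows, each a list of 7 numbers: the turn, a rotation vector about the tool's x, y, z in degrees, then the shift along the tool's x, y, z in m, then the gripper's target within -1 to 1 (shut at 1, half-way at 0, fully open at -1). In form: [[wx, wy, wz, tx, ty, tz, claw], ...]. A call has 1 to 20 rows; each row shifts and turns the commanded pose from where the row before left it, along the tool's axes as they then stand; what a row does not reach is not made up. A row lasts 1/12 s, in which the tool goes at most 41.7 mm and 7.16 degrees, less where a joint would pass 70% of its speed; a pose out of reach is approached as far as the arm can. A call is refused whole if a number of a shift passes 0.0417 or a number of a turn 7.16, either way. A call with a gripper value outside its range is refused whole. The fingers move at their own pace and stop on an object; FORCE is the grip in N (left out, the last holds). Time passes only in rows, so rows that do not move let the fingers close. It gives the time, the measured TCP pose, the force, the opening and the grip force at its end, in the units of the state.
- readout.observe(): the state, without advancing time (a new reading comes with each control period).
- optics.get_image(name): name is "side" or "top"; returns a dict with "img" (480x640x3 uint8, blue, green, red), "fx", "fy", "cx", "cy" (pixels), "camera_from_world" (4x4, takes a point from world to camera coordinates). Camera axes: x right, y down, z forward; pixel columns grow to the right and rows downward; lengths in m; the calibration is good to about 2 mm. A picture is of the moment at which its call begins. There is no depth.
- job.finish_job(): hands the job in; it is judged then, once.
The state is a dict: "t": time; "joint_positions": joint angles; "qvel": joint speeds; "tau": joint torques, N m; "ee_pos": TCP position; "ee_rot": TCP orientation; "force": force on the tool from outside, world axes, zero at the start; "moment": the same for the moment, N m; "width": finger opening in m; "grasp_force": force on a finger pad.
Only numpy, scipy, OpenCV 4.12 (cv2) and the standard library are available. Lean on these libraries where they do the work, as an engineer would, in place of code of your own. Each camera call takes 0.05 s, during which the arm holds its last target. There are 200 camera calls.

### The job

Lay the grey rim lock flat on the bed of the green ratchet clamp, its middle midway between the two stop posts, push it gently up against both posts and let go. Then pump the orange handle to and fro, one tooth a stroke, until the jaw grips the lock firmly: exactly one tooth beyond the first light bite (a tooth less leaves it loose, a tooth more cracks its case). Leave the handle drawn back at its rest end, and do not knock the oil can over.

Things in the scene. Friction and masses are not known exactly. Their poses are not given: they have to be found in the camera images.
- rim_lock: Grey zinc lock, 0.38 kg, lying flat, origin on its underside, z up. A block 28 mm wide (own x, -14 to 14), 24 mm high, 140 mm long (own y, -56 to 84 mm); a 12 mm square bolt sticks out of its -y end to y = -84 mm; a 24 mm round knob on top at y = 44 mm reaches 37 mm height. Grasp across the 28 mm width. It may go into the clamp either way round.
- lock_mid (a point): Centre of the lock's 140 x 28 x 24 mm block, 12 mm above its underside; axes as the lock's (x across its width, y along its length).
- ratchet_clamp: Green clamp, fixed; base 310 x 116 mm; its top, 12 mm up, is the bed. Origin on the underside near the middle; own +x = closing direction, from handle to posts. A forked jaw (pads at y = -46 and 46 mm, 22 mm wide, tops 40 mm up; notch between them 70 mm wide, 32 mm deep) hangs on 2 N/mm springs before a toothed rack of 8 mm pitch that only goes forward; there is no release.
- stop_posts: Two fixed posts at the clamp's +x end, 22 mm wide, tops 40 mm above the bench, at y = -46 and 46 mm, 70 mm open between them for a finger. Origin midway between them at bench level, in the plane of their faces; axes as the clamp's: the lock's side must touch the plane x = 0 from the -x side, its length along y.
- clamp_seat (a point): Point on the bed, 12 mm above the bench, under the middle of a lock that touches both posts: 14 mm before their faces (to -x), midway between them; axes as the clamp's. The jaw starts at a different place each time and leaves 16 to 38 mm to spare beside such a lock.
- lever (a joint): Lever angle, rad: 0 = drawn fully back from the posts (rest end), 0.16 upright, 0.31 = fully forward (to the posts); both ends are hard stops; it stays where it is left. Going forward it must pass about 0.265 for the rack to click onto its next tooth, and come back below about 0.04 for the pawl to pick up the next one.
- lever_grip (a point): Centre of the orange T grip: a bar 20 mm thick, 80 mm long along the clamp's y, on a 12 mm stem. Pinch it from above across the clamp's x. Push along x held at the forward end: free stroke 2 to 5 N; first bite 5 to 8 N (leaves 8 N on the lock); next tooth 12 to 17 N (leaves 23 N: firm, stop here); one more over 19 N (leaves 38 N, up to 45 N in the stroke: cracked).
- lever_pivot (a point): Axis of the lever (along the clamp's y), 22 mm above the bench. The grip moves on a circle of 128 mm radius about it, in the clamp's x-z plane.
- oil_can: Red oil can, 64 mm wide and 140 mm high, standing to the right behind the clamp; origin at its base, z up. Not to be knocked over.

How it is judged:
By the outcome, as a careful person would: the job done as asked, in the order asked, and still so for the second after the job is handed in, with the robot touching nothing.
It also fails if it takes over 72 s, if anything falls off the work surface, if the arm or the gripper's body presses on something with over 40 N, if the wrist force passes 120 N, or if a joint passes its speed limit or range.

## Working session

There is one attempt and no reset: what is moved stays moved. The work goes in short steps, Python scripts to look and compute and a shell command to move; the robot and the scene stay as the last step left them, time stands still between calls to the robot, and variables do not carry over. Pictures are saved under pics/ and viewed, at most 10 in all, crops included, and the job is handed in when it is done.

```bash
mkdir -p pics; ls; python3 - <<'E'
from cell import readout, optics
import cv2,numpy as np
print(readout.observe())
for n in("top","side"):
    d=optics.get_image(n);cv2.imwrite(f"pics/{n}0.png",d["img"]);print(n,d["fx"],d["fy"],d["cx"],d["cy"],np.round(d["camera_from_world"],4).tolist())
E
```

```text
pics
{'t': 0.0, 'joint_positions': array([-1.27007611e+00,  2.21226734e-01,  1.52760402e+00,  4.10369370e-06,
        1.39467985e+00, -1.26069793e-01]), 'qvel': array([-0.00139666,  0.00132935, -0.00115346, -0.00102976, -0.00042625,
       -0.00209538]), 'tau': array([-1.77920869e-03, -4.94609606e+01, -3.87379396e+01,  6.94833300e-02,
        5.70137962e-02, -1.58810817e-04]), 'ee_pos': array([ 0.25855185, -0.56834195,  0.22144062]), 'ee_rot': array([-3.13969043e+00, -2.45162644e-04,  4.26789054e-01]), 'force': array([ 0.02618306, -0.0027936 ,  0.17194044]), 'moment': array([-0.02904939,  0.05069333, -0.01004548]), 'grasp_force': 0.0, 'width': 0.08713524908620167}
top 461.9078590552143 461.9078590552143 319.4222664463352 237.7788272150674 [[0.0015, -1.0, 0.0011, -0.1131], [-0.9775, -0.0017, -0.2109, 0.6071], [0.2109, -0.0008, -0.9775, 0.9526], [0.0, 0.0, 0.0, 1.0]]
side 456.97218752566636 456.97218752566636 322.65304313961946 237.9685512287284 [[-0.9176, -0.3974, -0.01, 0.4907], [-0.1754, 0.4273, -0.8869, 0.2614], [0.3567, -0.8121, -0.4618, 0.7599], [0.0, 0.0, 0.0, 1.0]]
```

View pics/top0.png

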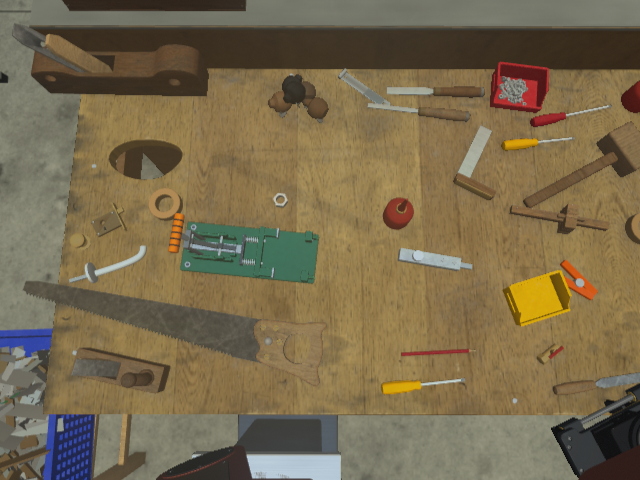

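View pics/side0.png

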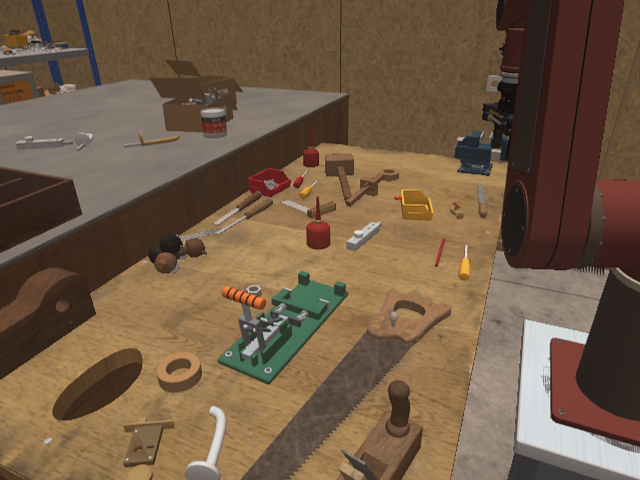

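```bash
cat > h.py <<'E'
import cv2,numpy as np
from cell import readout, optics
def cam(n):
    d=optics.get_image(n); return d
def ray(d,uv,z):
    T=np.array(d["camera_from_world"]);R=T[:3,:3];c=-R.T@T[:3,3]
    v=R.T@np.array([(uv[0]-d["cx"])/d["fx"],(uv[1]-d["cy"])/d["fy"],1.]);return c+v*(z-c[2])/v[2]
def px(d,p):
    T=np.array(d["camera_from_world"]);q=T[:3,:3]@np.array(p)+T[:3,3];return np.array([d["cx"]+d["fx"]*q[0]/q[2],d["cy"]+d["fy"]*q[1]/q[2]])
def tri(a,ua,b,ub):
    A=[];B=[]
    for d,u in((a,ua),(b,ub)):
        o=ray(d,u,0);w=ray(d,u,.3)-o;w/=np.linalg.norm(w);P=np.eye(3)-np.outer(w,w);A.append(P);B.append(P@o)
    return np.linalg.lstsq(np.vstack(A),np.hstack(B),rcond=None)[0]
E
python3 - <<'E'
from h import *
t=cam("top");s=cam("side")
def big(m):
    n,l,st,c=cv2.connectedComponentsWithStats(m.astype(np.uint8)*255);return l==1+np.argmax(st[1:,4])
def hsv(d):return cv2.cvtColor(d["img"],cv2.COLOR_BGR2HSV).astype(int)
h=hsv(t)
g=(h[...,0]>65)&(h[...,0]<95)&(h[...,1]>80)
g=big(g);c=max(cv2.findContours(g.astype(np.uint8),0,1)[0],key=cv2.contourArea)
r=cv2.minAreaRect(c);print("clamp px",r)
b=cv2.boxPoints(r);w=np.array([ray(t,p,.012) for p in b]);print(w.round(4),np.linalg.norm(w-np.roll(w,1,0),axis=1).round(4))
m=np.zeros(g.shape,bool);m[235:285,390:485]=True
k=m&(h[...,1]<60)&(h[...,2]>70);k=big(k)
kb=cv2.morphologyEx(k.astype(np.uint8),cv2.MORPH_OPEN,np.ones((9,9)))
c=max(cv2.findContours(kb,0,1)[0],key=cv2.contourArea)
r=cv2.minAreaRect(c);print("lock px",r);b=cv2.boxPoints(r);w=np.array([ray(t,p,.024) for p in b]);print(w.round(4),np.linalg.norm(w-np.roll(w,1,0),axis=1).round(4),w.mean(0))
for d,n,win in((t,"top",(160,190,205,260)),(s,"side",(210,275,280,320))):
    h=hsv(d);o=(h[...,0]>4)&(h[...,0]<16)&(h[...,1]>190)&(h[...,2]>130)
    q=np.zeros(o.shape,bool);q[win[2]:win[3],win[0]:win[1]]=1;o&=q
    y,x=np.nonzero(o);rr=cv2.minAreaRect(np.c_[x,y].astype(np.float32));print(n,"grip",rr,o.sum());
    if n=="top":gt=rr[0]
    else:gs=rr[0]
print("grip",tri(t,gt,s,gs), ray(t,gt,.148))
a=cv2.resize(t["img"][205:295,165:325],None,fx=5,fy=5,interpolation=2)
b=cv2.resize(t["img"][235:285,390:485],None,fx=5,fy=5,interpolation=2)
b=cv2.copyMakeBorder(b,0,600-450-0 if 0 else 0,0,800-475,0) if 1 else b
cv2.imwrite("pics/c1.png",np.vstack([a,b])[:600])
cv2.imwrite("pics/c2.png",cv2.resize(s["img"][225:385,215:385],None,fx=3.7,fy=3.7,interpolation=2)[:600])
E
```

```text
clamp px ((248.80197143554688, 250.98019409179688), (133.5339813232422, 50.34888458251953), 5.710593223571777)
[[ 0.5442  0.2066  0.012 ]
 [ 0.6624  0.2026  0.012 ]
 [ 0.631  -0.1083  0.012 ]
 [ 0.5143 -0.0971  0.012 ]] [0.3052 0.1182 0.3124 0.1173]
lock px ((429.4486389160156, 258.79541015625), (63.01072311401367, 13.750130653381348), 9.865806579589844)
[[ 0.5644 -0.2888  0.024 ]
 [ 0.5957 -0.2953  0.024 ]
 [ 0.5709 -0.4356  0.024 ]
 [ 0.5399 -0.4283  0.024 ]] [0.1415 0.032  0.1424 0.0319] [ 0.56773253 -0.36198755  0.024     ]
top grip ((175.94595336914062, 232.32432556152344), (9.206342697143555, 39.126953125), 9.462322235107422) 237
side grip ((242.800048828125, 296.6000061035156), (41.7420654296875, 9.486832618713379), 18.434946060180664) 260
grip [0.60011279 0.17749449 0.15136527] [0.60009603 0.17817813 0.148     ]
```

View pics/c1.png

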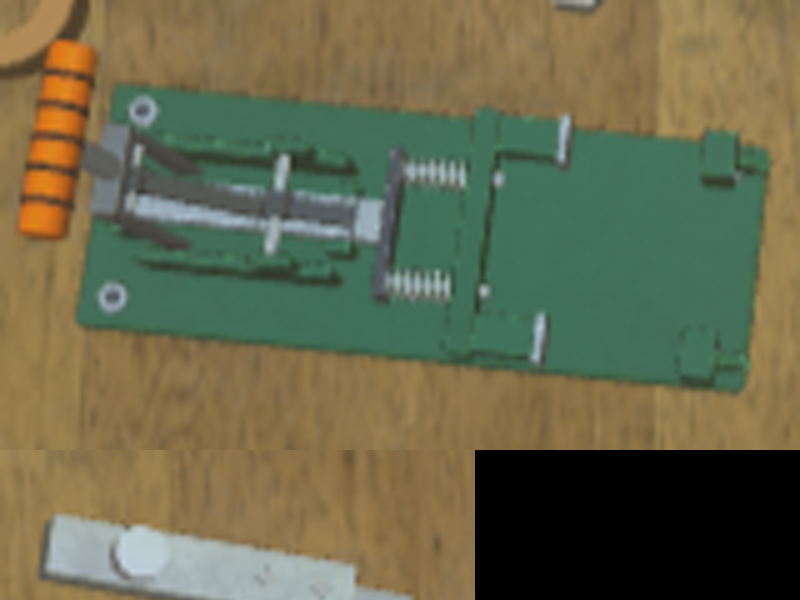

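View pics/c2.png

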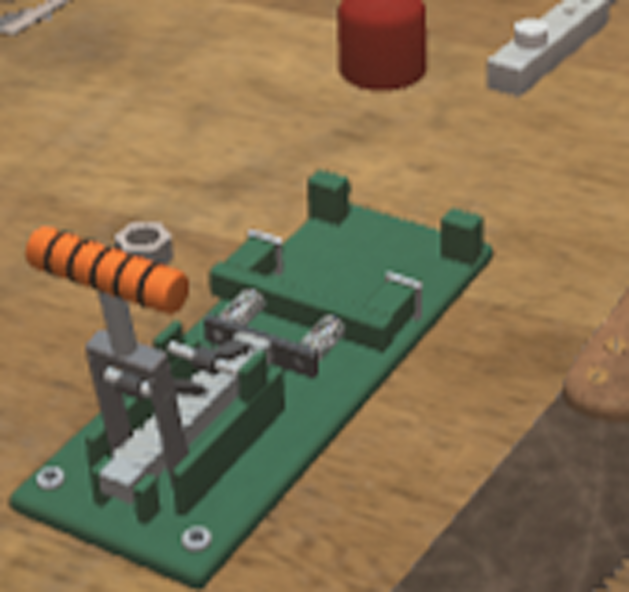

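The posts' jaw-side top edges lie at crop (704,157) and (679,355), the jaw pads' front faces at about (568,140) and (545,337), and the orange grip at the left. The lock's knob is at its left end and its bolt at the right. Next I turn these into poses.

```bash
python3 - <<'E'
from h import *
t=cam("top");s=cam("side")
f=lambda x,y:(165+(x+.5)/5-.5,205+(y+.5)/5-.5)
U=ray(t,f(704,157),.04);L=ray(t,f(679,355),.04);m=(U+L)/2;d=U-L
print("posts",U,L,np.linalg.norm(d[:2]),"yaw y-axis",np.degrees(np.arctan2(d[1],d[0])))
for q in ((568,140),(545,337)):print("pad",ray(t,f(*q),.04))
# from side crop: posts near top edge midpoints (side): far post, near post
g=lambda x,y:(215+(x+.5)/3.7-.5,225+(y+.5)/3.7-.5)
print("side",ray(s,g(329,190),.04),ray(s,g(462,228),.04))
# base edges by line fit
h=cv2.cvtColor(t["img"],cv2.COLOR_BGR2HSV).astype(int)
G=((h[...,0]>65)&(h[...,0]<95)&(h[...,1]>80)).astype(np.uint8)
c=max(cv2.findContours(G,0,1)[0],key=cv2.contourArea)[:,0].astype(float)
W=np.array([ray(t,p,.012)[:2] for p in c])
hull=cv2.convexHull(W.astype(np.float32))
ax=np.array([-.0995,-.995]);ay=np.array([.995,-.0995]);o=np.array([.588,.05])
X=(W-o)@ax;Y=(W-o)@ay
for nm,sel,ind,dep in(("y+",(Y>.045)&(abs(X)<.14),X,Y),("y-",(Y<-.045)&(abs(X)<.14),X,Y),("x+",(X>.13)&(abs(Y)<.045),Y,X),("x-",(X<-.13)&(abs(Y)<.045),Y,X)):
    if sel.sum()<5:print(nm,sel.sum());continue
    p=np.polyfit(ind[sel],dep[sel],1);r=dep[sel]-np.polyval(p,ind[sel]);k=abs(r)<.002;p=np.polyfit(ind[sel][k],dep[sel][k],1);print(nm,p,k.sum())
# oil can: mask red
for dd,n,w in((t,"top",(375,420,190,235)),(s,"side",(300,335,190,250))):
    h=cv2.cvtColor(dd["img"],cv2.COLOR_BGR2HSV).astype(int);r=((h[...,0]<6)|(h[...,0]>172))&(h[...,1]>140)
    y,x=np.nonzero(r[w[2]:w[3],w[0]:w[1]]);print(n,x.min()+w[0],x.max()+w[0],y.min()+w[2],y.max()+w[2])
# lock in side view: compare projection of expected corners
print("cam",ray(t,(0,0),0)[:0])
T=np.array(t["camera_from_world"]);print(-T[:3,:3].T@T[:3,3])
E
```

```text
posts [ 0.61666463 -0.08046504  0.04      ] [ 0.52670637 -0.07008208  0.04      ] 0.09055547841046929 yaw y-axis -6.583926745135524
pad [ 0.62443583 -0.01885641  0.04      ]
pad [ 0.53465031 -0.01045859  0.04      ]
side [ 0.61442216 -0.07725652  0.04      ] [ 0.52491538 -0.06960828  0.04      ]
y+ [0.00313434 0.05241021] 100
y- [ 0.00433146 -0.05737089] 107
x+ [-0.1415703   0.14981657] 10
x- [ 0.10493538 -0.14492437] 3
top 387 412 199 223
side 307 329 197 248
cam []
[ 0.39268601 -0.11132112  1.05934188]
```

```bash
cat >> h.py <<'E'
def go(x,y,z,yawdeg):
    "print turn then shift, in tool axes after turn"
    o=readout.observe();p=o["ee_pos"];r=o["ee_rot"];a=np.radians(yawdeg);d=np.array([x,y,z])-p
    print("p",p.round(4),"rpy",np.degrees(r).round(2),"t",o["t"],"F",o["force"].round(1),"w",round(o["width"],4))
    print("wz",round(-(yawdeg-np.degrees(r[2])+180)%360-180 if 0 else -((yawdeg-np.degrees(r[2])+180)%360-180),2),"t",np.round([np.cos(a)*d[0]+np.sin(a)*d[1],np.sin(a)*d[0]-np.cos(a)*d[1],-d[2]],4))
E
python3 -m handwheel '[[0,0,-6.95,0,0,0,-1],[0,0,-6.95,0,0,0,-1],[0,0,-6.95,0,0,0,-1],[0,0,-6.95,0,0,0,-1],[0,0,-6.95,0,0,0,-1],[0,0,-6.95,0,0,0,-1],[0,0,-6.95,0,0,0,-1],[0,0,-6.95,0,0,0,-1],[0,0,0,0.0255,0.027,0,-1],[0,0,0,0.0255,0.027,0,-1],[0,0,0,0.0255,0.027,0,-1],[0,0,0,0.0255,0.027,0,-1],[0,0,0,0.0255,0.027,0,-1],[0,0,0,0.0255,0.027,0,-1],[0,0,0,0.0255,0.027,0,-1],[0,0,0,0.0255,0.027,0,-1],[0,0,0,0.0255,0.027,0,-1],[0,0,0,0.0255,0.027,0,-1]]' 20
python3 -m handwheel '[[0,0,0,0,0,0,-1],[0,0,0,0,0,0,-1]]'
python3 - <<'E'
from h import *
go(.569,-.3645,.1,80)
s=cam("side");t=cam("top")
for d,n,w in((s,"s",(300,335,225,250)),):
    print("can base px ray",ray(s,(318,246),0), "can body top",ray(t,(399,214),.06))
cv2.imwrite("pics/s1.png",cv2.resize(s["img"][150:300,250:450],None,fx=4,fy=4))
E
```

```text
t: 1.8
ee_pos: [0.5701, -0.3631, 0.2225]
ee_rot: [3.142, 0.0, 1.397]
force: [-0.0, 0.3, -0.3]
width: 0.0871
grasp_force: 0.0
t: 1.97
ee_pos: [0.5701, -0.3627, 0.2221]
ee_rot: [-3.141, -0.0, 1.401]
force: [1.0, -0.9, 0.3]
width: 0.0868
grasp_force: 0.0
p [ 0.5701 -0.3627  0.2221] rpy [-1.7997e+02 -1.0000e-02  8.0270e+01] t 1.9667 F [ 1.  -0.9  0.3] w 0.0868
wz 0.27 t [-0.002  -0.0007  0.1221]
can base px ray [ 0.67199661 -0.28526923  0.        ] can body top [ 0.66305413 -0.29019889  0.06      ]
```

View pics/s1.png

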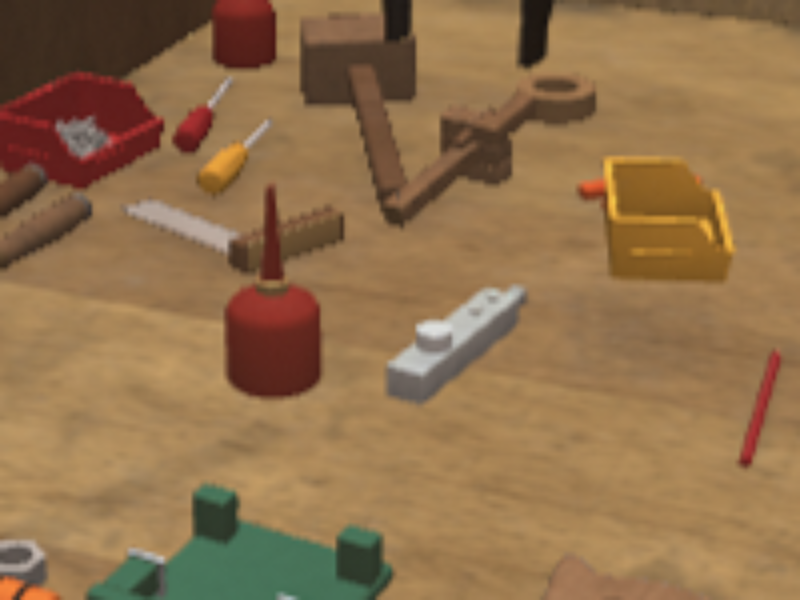

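```bash
python3 -m handwheel '[[0,0,0.27,-0.002,-0.0007,0.035,-1],[0,0,0,0,0,0.035,-1],[0,0,0,0,0,0.035,-1],[0,0,0,0,0,0.035,-1],[0,0,0,0,0,0.03,-0.5],[0,0,0,0,0,0.02,-0.3],[0,0,0,0,0,0.015,-0.1],[0,0,0,0,0,0.012,0],[0,0,0,0,0,0,0],[0,0,0,0,0,0,0]]' 20
python3 - <<'E'
from h import *
go(.569,-.3645,.004,80)
E
```

```text
t: 2.9
ee_pos: [0.5674, -0.367, 0.0059]
ee_rot: [3.141, 0.0, 1.392]
force: [0.9, 0.5, 1.0]
width: 0.0547
grasp_force: 0.0
p [ 0.5674 -0.367   0.0059] rpy [1.7999e+02 1.0000e-02 7.9740e+01] t 2.9 F [0.9 0.5 1. ] w 0.0547
wz -0.26 t [0.0027 0.0011 0.0019]
```

```bash
python3 -m handwheel '[[0,0,0,0.001,0.001,0.001,0.3],[0,0,0,0,0,0,0.6],[0,0,0,0,0,0,0.8],[0,0,0,0,0,0,1],[0,0,0,0,0,0,1],[0,0,0,0,0,0,1],[0,0,0,0,0,0,1],[0,0,0,0,0,0,1]]' 20
python3 -m handwheel '[[0,0,0,0,0,-0.01,1],[0,0,0,0,0,-0.03,1],[0,0,0,0,0,-0.03,1],[0,0,0,0,0,-0.03,1],[0,0,0,0,0,-0.03,1],[0,0,0,0,0,-0.03,1],[0,0,0,0,0,-0.03,1],[0,0,0,0,0,0,1]]'
python3 - <<'E'
from h import *
go(.5733-.0008,-.0605+.007,.2,-5.5)
E
```

```text
t: 3.57
ee_pos: [0.5697, -0.3659, 0.0058]
ee_rot: [3.14, 0.001, 1.393]
force: [0.1, 0.6, 6.8]
width: 0.0277
grasp_force: 20.0
t: 4.23
ee_pos: [0.5713, -0.3674, 0.2024]
ee_rot: [3.133, 0.005, 1.392]
force: [1.1, -1.3, -1.6]
width: 0.028
grasp_force: 20.0
p [ 0.5713 -0.3674  0.2024] rpy [179.48   0.29  79.78] t 4.2333 F [ 1.1 -1.3 -1.6] w 0.028
wz 85.28 t [-0.0289 -0.3126  0.0024]
```

```bash
python3 -m handwheel '[[0,0,7.1,0,0,0,1],[0,0,7.1,0,0,0,1],[0,0,7.1,0,0,0,1],[0,0,7.1,0,0,0,1],[0,0,7.1,0,0,0,1],[0,0,7.1,0,0,0,1],[0,0,7.1,0,0,0,1],[0,0,7.1,0,0,0,1],[0,0,7.1,0,0,0,1],[0,0,7.1,0,0,0,1],[0,0,7.1,0,0,0,1],[0,0,7.1,0,0,0,1],[0,0,0,0,0,0,1]]'
python3 -m handwheel '[[0,0,0,-0.003,-0.0312,0,1],[0,0,0,-0.003,-0.0312,0,1],[0,0,0,-0.003,-0.0312,0,1],[0,0,0,-0.003,-0.0312,0,1],[0,0,0,-0.003,-0.0312,0,1],[0,0,0,-0.003,-0.0312,0,1],[0,0,0,-0.003,-0.0312,0,1],[0,0,0,-0.003,-0.0312,0,1],[0,0,0,-0.003,-0.0312,0,1],[0,0,0,-0.0004,-0.0312,0,1],[0,0,0,0,0,0,1],[0,0,0,0,0,0,1],[0,0,0,0,0,0,1]]'
python3 - <<'E'
from h import *
go(.574,-.0535,.06,-5.5)
E
```

```text
t: 5.32
ee_pos: [0.5677, -0.3646, 0.192]
ee_rot: [-3.14, 0.003, -0.099]
force: [0.4, -0.4, -4.1]
width: 0.028
grasp_force: 20.0
t: 6.4
ee_pos: [0.5705, -0.0524, 0.1937]
ee_rot: [3.141, 0.001, -0.091]
force: [-0.5, -0.7, -4.3]
width: 0.0279
grasp_force: 20.0
p [ 0.5705 -0.0524  0.1937] rpy [ 1.7997e+02  8.0000e-02 -5.2400e+00] t 6.4 F [-0.5 -0.7 -4.3] w 0.0279
wz 0.26 t [0.0036 0.0008 0.1337]
```

```bash
python3 -m handwheel '[[0,0,0.1,0.002,0.0005,0.03,1],[0,0,0,0,0,0.03,1],[0,0,0,0,0,0.03,1],[0,0,0,0,0,0.03,1],[0,0,0,0,0,0.01,1],[0,0,0,0,0,0,1],[0,0,0,0,0,0,1]]'
python3 - <<'E'
from h import *
go(.574,-.0535,.0175,-5.5)
t=cam("top");s=cam("side")
a=cv2.resize(t["img"][200:300,220:340],None,fx=3.4,fy=4.5)[:450,:408];b=cv2.resize(s["img"][225:375,215:385],None,fx=3,fy=3)[:,:]
a=cv2.resize(t["img"][205:295,240:330],None,fx=5,fy=5);b=cv2.resize(s["img"][260:330,270:350],None,fx=5,fy=5)
c=np.zeros((450,450+400,3),np.uint8);c[:,:450]=a;c[:350,450:]=b;cv2.imwrite("pics/p1.png",c[:,:800])
E
```

```text
t: 6.98
ee_pos: [0.5729, -0.0538, 0.0647]
ee_rot: [3.142, 0.001, -0.097]
force: [-0.8, -0.1, -4.0]
width: 0.028
grasp_force: 20.0
p [ 0.5729 -0.0538  0.0647] rpy [ 1.80e+02  4.00e-02 -5.55e+00] t 6.9833 F [-0.8 -0.1 -4. ] w 0.028
wz -0.05 t [ 0.001  -0.0004  0.0472]
```

View pics/p1.png

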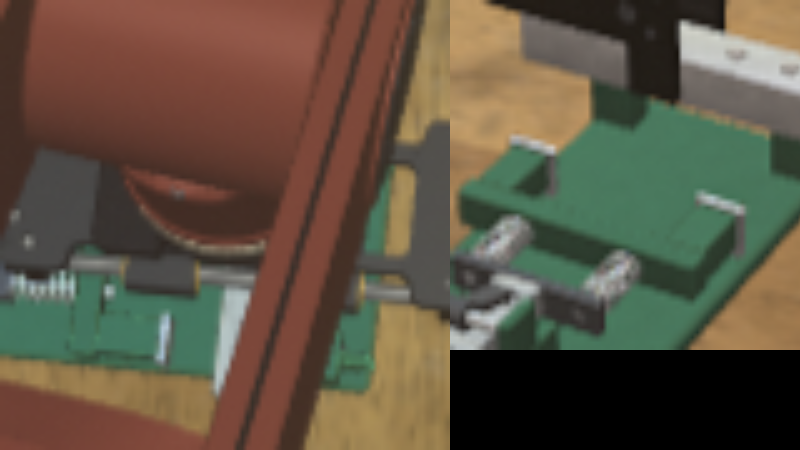

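The arm hides much of the top view, but the lock hangs squarely between jaw and posts (lock edge at top crop (220,290)–(216,390)), so I lower it.

```bash
python3 -m handwheel '[[0,0,0,0.001,0,0.015,1],[0,0,0,0,0,0.015,1],[0,0,0,0,0,0.008,1],[0,0,0,0,0,0.004,1],[0,0,0,0,0,0.002,1],[0,0,0,0,0,0,1],[0,0,0,0,0,0,1]]'
python3 -m handwheel '[[0,0,0,0,0,0.001,1],[0,0,0,0,0,0.001,1],[0,0,0,0,0,0,1],[0,0,0,0,0,0,1]]'
```

```text
t: 7.67
ee_pos: [0.5747, -0.0532, 0.0215]
ee_rot: [3.141, -0.002, -0.096]
force: [-1.0, 0.1, -2.5]
width: 0.0279
grasp_force: 20.0
t: 8.0
ee_pos: [0.574, -0.053, 0.0187]
ee_rot: [3.142, -0.0, -0.096]
force: [-0.0, 0.3, -3.2]
width: 0.0281
grasp_force: 20.0
```

```bash
python3 -m handwheel '[[0,0,0,0,0,0.001,1],[0,0,0,0,0,0,1],[0,0,0,0,0,0,1]]'
python3 -m handwheel '[[0,0,0,0,0,0.001,1],[0,0,0,0,0,0,1],[0,0,0,0,0,0,1]]'
```

```text
t: 8.25
ee_pos: [0.5742, -0.0531, 0.0178]
ee_rot: [3.142, -0.001, -0.096]
force: [0.1, -0.4, -1.4]
width: 0.0281
grasp_force: 20.0
t: 8.5
ee_pos: [0.5742, -0.0531, 0.0178]
ee_rot: [3.141, -0.0, -0.096]
force: [-3.7, 1.6, 5.7]
width: 0.028
grasp_force: 20.0
```

```bash
python3 -m handwheel '[[0,0,0,0,0,-0.002,0.6],[0,0,0,0,0,0,0.3],[0,0,0,0,0,0,0.15],[0,0,0,0,0,0,0.15],[0,0,0,0,0,0,0.15],[0,0,0,0,0,0,0.15]]'
python3 -m handwheel '[[0,0,0,0,0.002,0,0.15],[0,0,0,0,0.002,0,0.15],[0,0,0,0,0.002,0,0.15],[0,0,0,0,0.001,0,0.15],[0,0,0,0,0.001,0,0.15],[0,0,0,0,0,0,0.15],[0,0,0,0,0,0,0.15]]'
python3 -m handwheel '[[0,0,0,0,0.001,0,0.15],[0,0,0,0,0.001,0,0.15],[0,0,0,0,0,0,0.15],[0,0,0,0,0,0,0.15]]'
```

```text
t: 9.0
ee_pos: [0.5741, -0.0531, 0.0186]
ee_rot: [3.142, -0.0, -0.096]
force: [0.1, 0.1, 0.2]
width: 0.0364
grasp_force: 0.0
t: 9.58
ee_pos: [0.5732, -0.061, 0.0185]
ee_rot: [-3.142, 0.0, -0.096]
force: [0.3, 0.7, -0.1]
width: 0.0371
grasp_force: 0.9
t: 9.92
ee_pos: [0.5729, -0.063, 0.0185]
ee_rot: [3.142, 0.0, -0.096]
force: [0.1, 2.6, 0.3]
width: 0.0367
grasp_force: 1.0
```

```bash
python3 -m handwheel '[[0,0,0,0,0.001,0,0.15],[0,0,0,0,0,0,0.15],[0,0,0,0,0,0,0.15],[0,0,0,0,0,0,0.15]]'
python3 -m handwheel '[[0,0,0,0,0.001,0,0.15],[0,0,0,0,0,0,0.15],[0,0,0,0,0,0,0.15],[0,0,0,0,0,0,0.15]]'
```

```text
t: 10.25
ee_pos: [0.5728, -0.0641, 0.0185]
ee_rot: [3.141, 0.0, -0.096]
force: [0.7, 1.9, 0.4]
width: 0.0368
grasp_force: 0.9
t: 10.58
ee_pos: [0.5727, -0.0651, 0.0185]
ee_rot: [3.141, 0.0, -0.096]
force: [-0.5, 2.3, -0.4]
width: 0.0373
grasp_force: 0.9
```

```bash
python3 -m handwheel '[[0,0,0,0,0.001,0,0.15],[0,0,0,0,0,0,0.15],[0,0,0,0,0,0,0.15],[0,0,0,0,0,0,0.15]]'
python3 -m handwheel '[[0,0,0,0,0.001,0,0.15],[0,0,0,0,0,0,0.15],[0,0,0,0,0,0,0.15],[0,0,0,0,0,0,0.15]]'
```

```text
t: 10.92
ee_pos: [0.5728, -0.066, 0.0186]
ee_rot: [3.142, -0.0, -0.096]
force: [0.7, 2.3, -0.6]
width: 0.0367
grasp_force: 1.0
t: 11.25
ee_pos: [0.5727, -0.0661, 0.0185]
ee_rot: [-3.14, -0.0, -0.096]
force: [1.4, 5.4, -0.0]
width: 0.0371
grasp_force: 2.8
```

```bash
python3 -m handwheel '[[0,0,0,0,-0.002,0,0.15],[0,0,0,0,-0.0035,0,0.1],[0,0,0,0,0,0,0],[0,0,0,0,0,0,0],[0,0,0,0,0,-0.01,0],[0,0,0,0,0,-0.02,0],[0,0,0,0,0,-0.03,0],[0,0,0,0,0,-0.035,0],[0,0,0,0,0,-0.035,0],[0,0,0,-0.03,0,-0.03,0],[0,0,0,-0.035,0,-0.02,0],[0,0,0,-0.04,0,0,0],[0,0,0,-0.04,0,0,0],[0,0,0,-0.04,0,0,0],[0,0,0,0,0,0,0]]'
python3 - <<'E'
from h import *
go(.599,.178,.2,-5.5)
t=cam("top");s=cam("side")
c=np.zeros((450,800,3),np.uint8);c[:,:450]=cv2.resize(t["img"][205:295,240:330],None,fx=5,fy=5,interpolation=2);c[:350,450:]=cv2.resize(s["img"][260:330,280:350],None,fx=5,fy=5,interpolation=2);cv2.imwrite("pics/p2.png",c)
E
```

```text
t: 12.5
ee_pos: [0.3828, -0.0423, 0.1971]
ee_rot: [3.141, 0.003, -0.096]
force: [-0.2, -0.4, -1.1]
width: 0.0433
grasp_force: 0.0
p [ 0.3828 -0.0423  0.1971] rpy [179.99   0.18  -5.51] t 12.5 F [-0.2 -0.4 -1.1] w 0.0433
wz -0.01 t [ 0.1941 -0.24   -0.0029]
```

View pics/p2.png

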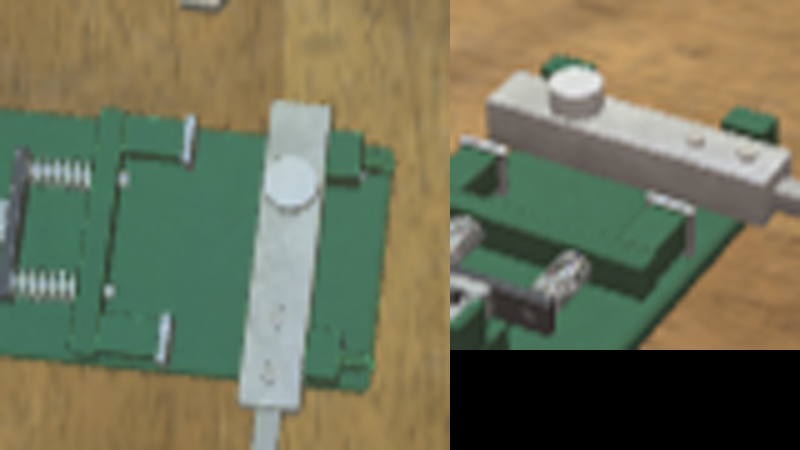

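```bash
python3 - <<'E'
from h import *
t=cam("top")
f=lambda x,y:(240+(x+.5)/5-.5,205+(y+.5)/5-.5)
a=ray(t,f(301,102),.024);b=ray(t,f(270,400),.024);b0=ray(t,f(270,408),0)
print(a,b,b0,np.linalg.norm(a-b),np.linalg.norm((a-b0)[:2]))
ay=np.array([np.cos(np.radians(-5.5)),np.sin(np.radians(-5.5))])
print("lock mid along y",(a[:2]@ay+b[:2]@ay)/2,(a[:2]@ay+b0[:2]@ay)/2)
p=[ray(t,f(*q),.04)[:2]@ay for q in((345,132),(342,183),(324,330),(322,382))];print("posts",p,np.mean(p), "outer",(p[0]+p[2])/2)
# sub-pixel lock top end from intensity
print("knob",ray(t,f(291,182),.037)[:2]@ay-.030)
pd=[ray(t,f(*q),.04)[:2]@ay for q in((190,115),(187,165),(167,313),(162,365))];print("pads",pd,np.mean(pd))
E
```

```text
[ 0.64613658 -0.06685926  0.024     ] [ 0.50848532 -0.05438379  0.024     ] [ 0.50749499 -0.05311267  0.        ] 0.13821543621814303 0.13932142542251216
lock mid along y 0.5804634388958956 0.5799096372747835
posts [np.float64(0.6337762210075782), np.float64(0.6101739792438617), np.float64(0.5429782657194917), np.float64(0.5198300906338221)] 0.5766896391511884 outer 0.588377243363535
knob 0.578998124406879
pads [np.float64(0.63478876844879), np.float64(0.6116048862575304), np.float64(0.5437502619916056), np.float64(0.5204345451102284)] 0.5776446154520386
```

Lock touches both posts but sits ~2 mm towards the far end; I'll regrip and shift it 2 mm.

```bash
python3 -m handwheel '[[0,0,0,0.04,0,0,0],[0,0,0,0.04,0,0,0],[0,0,0,0.04,0,0,0],[0,0,0,0.035,0,0.02,0],[0,0,0,0.03,0,0.03,0],[0,0,0,0,0,0.035,0],[0,0,0,0,0,0.02,0],[0,0,0,0,0,0,0],[0,0,0,0,0,0,0]]'
python3 - <<'E'
from h import *
go(.573,-.0607,.0185,-5.5)
E
```

```text
t: 13.4
ee_pos: [0.5729, -0.0614, 0.0917]
ee_rot: [-3.141, 0.004, -0.096]
force: [0.1, -0.4, 1.4]
width: 0.0439
grasp_force: 0.0
p [ 0.5729 -0.0614  0.0917] rpy [-179.97    0.22   -5.51] t 13.4 F [ 0.1 -0.4  1.4] w 0.0439
wz -0.01 t [-0.     -0.0007  0.0732]
```

```bash
python3 -m handwheel '[[0,0,0,0,0,0.03,0],[0,0,0,0,0,0.025,0],[0,0,0,0,0,0.012,0],[0,0,0,0,0,0.005,0],[0,0,0,0,0,0,0.2],[0,0,0,0,0,0,0.4],[0,0,0,0,0,0,0.5],[0,0,0,0,0,0,0.5],[0,0,0,0,0,0,0.5],[0,0,0,0,0,0,0.5]]' 5
python3 -m handwheel '[[0,0,0,-0.0012,0,0,0.5],[0,0,0,-0.001,0,0,0.5],[0,0,0,0,0,0,0.5],[0,0,0,0,0,0,0.5]]'
```

```text
t: 14.23
ee_pos: [0.5748, -0.0617, 0.0236]
ee_rot: [3.141, -0.004, -0.096]
force: [-0.1, 1.1, 6.9]
width: 0.0279
grasp_force: 5.0
t: 14.57
ee_pos: [0.5737, -0.0616, 0.0236]
ee_rot: [3.141, -0.006, -0.096]
force: [4.2, 1.0, 4.7]
width: 0.0279
grasp_force: 5.0
```

```bash
python3 -m handwheel '[[0,0,0,0,0,-0.002,0.5],[0,0,0,0,0,0,0.5],[0,0,0,0,0,0,0.5]]'
python3 -m handwheel '[[0,0,0,-0.001,0,0,0.5],[0,0,0,0,0,0,0.5],[0,0,0,0,0,0,0.5]]'
```

```text
t: 14.82
ee_pos: [0.5704, -0.0612, 0.0235]
ee_rot: [-3.142, 0.001, -0.096]
force: [-0.2, 0.8, 3.8]
width: 0.028
grasp_force: 5.0
t: 15.07
ee_pos: [0.5701, -0.0612, 0.0236]
ee_rot: [-3.142, -0.0, -0.096]
force: [1.3, 0.6, 0.8]
width: 0.0281
grasp_force: 5.0
```

```bash
python3 -m handwheel '[[0,0,0,0,0,0,0.3],[0,0,0,0,0,0,0.15],[0,0,0,0,0,0,0.15],[0,0,0,0,0,0,0.15],[0,0,0,0,0,0,0.15],[0,0,0,0,0.002,0,0.15],[0,0,0,0,0.0015,0,0.15],[0,0,0,0,0,0,0.15],[0,0,0,0,0,0,0.15],[0,0,0,0,0,0,0.15]]'
python3 -m handwheel '[[0,0,0,0,0.001,0,0.15],[0,0,0,0,0,0,0.15],[0,0,0,0,0,0,0.15],[0,0,0,0,0,0,0.15]]'
```

```text
t: 15.9
ee_pos: [0.5696, -0.0647, 0.0236]
ee_rot: [3.142, -0.0, -0.096]
force: [0.4, 1.0, 0.5]
width: 0.037
grasp_force: 0.0
t: 16.23
ee_pos: [0.5695, -0.0657, 0.0236]
ee_rot: [3.142, 0.0, -0.096]
force: [-0.3, 0.3, -0.2]
width: 0.0375
grasp_force: 0.0
```

```bash
python3 -m handwheel '[[0,0,0,0,0.001,0,0.15],[0,0,0,0,0,0,0.15],[0,0,0,0,0,0,0.15],[0,0,0,0,0,0,0.15]]'
python3 -m handwheel '[[0,0,0,0,0.001,0,0.15],[0,0,0,0,0,0,0.15],[0,0,0,0,0,0,0.15],[0,0,0,0,0,0,0.15]]'
```

```text
t: 16.57
ee_pos: [0.5695, -0.0658, 0.0235]
ee_rot: [-3.14, -0.0, -0.096]
force: [1.0, 5.1, 0.6]
width: 0.0371
grasp_force: 2.6
t: 16.9
ee_pos: [0.5695, -0.0658, 0.0235]
ee_rot: [-3.139, -0.0, -0.096]
force: [2.0, 7.7, 0.6]
width: 0.0371
grasp_force: 4.3
```

```bash
python3 -m handwheel '[[0,0,0,0,-0.003,0,0.15],[0,0,0,0,-0.0035,0,0.1],[0,0,0,0,0,0,0],[0,0,0,0,0,0,0],[0,0,0,0,0,-0.01,0],[0,0,0,0,0,-0.02,0],[0,0,0,0,0,-0.03,0],[0,0,0,0,0,-0.035,0],[0,0,0,0,0,-0.035,0],[0,0,0,0,0,-0.035,0],[0,0,0,0,0,-0.03,0],[0,0,0,0,0,0,0],[0,0,0,0,-0.034,0,0],[0,0,0,0,-0.034,0,0],[0,0,0,0,-0.034,0,0],[0,0,0,0,-0.034,0,0],[0,0,0,0,-0.034,0,0],[0,0,0,0,-0.034,0,0],[0,0,0,0,-0.034,0,0],[0,0,0,0,0,0,0]]' 10
python3 -m handwheel '[[0,0,0,0,0,0,0]]'
python3 - <<'E'
from h import *
go(.599,.178,.2,-5.5)
t=cam("top");s=cam("side")
c=np.zeros((450,800,3),np.uint8);c[:,:450]=cv2.resize(t["img"][205:295,240:330],None,fx=5,fy=5,interpolation=2);c[:350,450:]=cv2.resize(s["img"][260:330,280:350],None,fx=5,fy=5,interpolation=2);cv2.imwrite("pics/p3.png",c)
E
```

```text
t: 18.57
ee_pos: [0.5926, 0.1811, 0.2192]
ee_rot: [-3.139, -0.001, -0.092]
force: [0.0, -0.4, -0.1]
width: 0.0435
grasp_force: 0.0
t: 18.65
ee_pos: [0.5926, 0.1772, 0.2188]
ee_rot: [3.141, -0.0, -0.093]
force: [-0.8, -0.8, 0.2]
width: 0.0436
grasp_force: 0.0
p [0.5926 0.1772 0.2188] rpy [ 1.7998e+02 -1.0000e-02 -5.3400e+00] t 18.65 F [-0.8 -0.8  0.2] w 0.0436
wz 0.16 t [ 0.0063 -0.0014  0.0188]
```

View pics/p3.png

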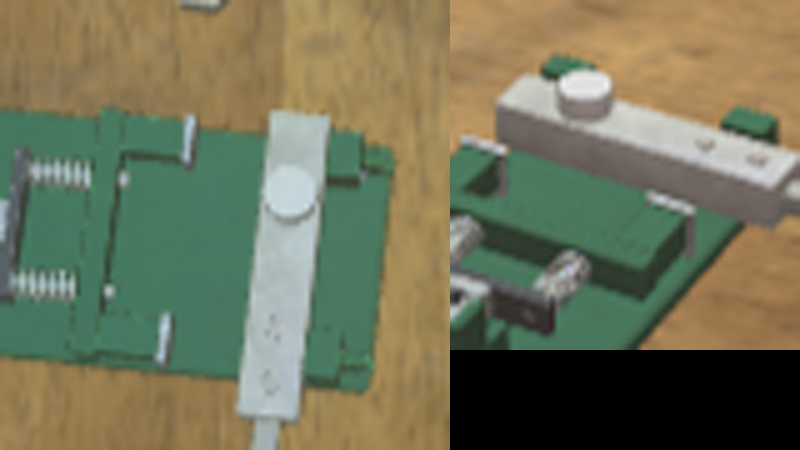

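```bash
python3 - <<'E'
from h import *
from scipy.ndimage import map_coordinates as mc
t=cam("top");s=cam("side")
ay=np.array([np.cos(np.radians(-5.5)),np.sin(np.radians(-5.5))]);ax=np.array([ay[1],-ay[0]])
P=np.array([.572,-.0745]);c0=P@ay
def prof(d,xoff,z,lab):
    ys=np.arange(-.09,.0901,.0015);g=d["img"].astype(float).sum(2)/3
    q=np.array([px(d,[*(P+ax*xoff+ay*y),z]) for y in ys]);v=mc(g,[q[:,1],q[:,0]],order=1)
    dv=np.gradient(v);k=[i for i in range(1,len(v)-1) if abs(dv[i])>4 and abs(dv[i])>=abs(dv[i-1]) and abs(dv[i])>=abs(dv[i+1])]
    print(lab,[(round(1e3*ys[i],1),round(dv[i])) for i in k])
print(c0)
for d,n in((t,"top"),(s,"side")):
    prof(d,.004,.04,n+" posts4");prof(d,.007,.04,n+" posts7")
    prof(d,-.010,.024,n+" lock");prof(d,-.02,.024,n+" lock-20");prof(d,-.056,.04,n+" pad")
E
```

```text
0.576507134028783
top posts4 [(np.float64(-60.0), -20), (np.float64(-54.0), 13), (np.float64(31.5), -12), (np.float64(37.5), 12), (np.float64(58.5), 9)]
top posts7 [(np.float64(-60.0), -22), (np.float64(-54.0), 11), (np.float64(31.5), -11), (np.float64(37.5), 14), (np.float64(58.5), 9)]
top lock [(np.float64(-72.0), 17), (np.float64(-61.5), -4), (np.float64(15.0), -16), (np.float64(21.0), 27), (np.float64(42.0), -8), (np.float64(67.5), -20)]
top lock-20 [(np.float64(-84.0), -7), (np.float64(-72.0), 23), (np.float64(-36.0), -4), (np.float64(-33.0), 4), (np.float64(16.5), -11), (np.float64(19.5), 24), (np.float64(43.5), -11), (np.float64(69.0), -15)]
top pad [(np.float64(-60.0), -13), (np.float64(-57.0), 6), (np.float64(54.0), 10)]
side posts4 [(np.float64(-58.5), -25), (np.float64(-52.5), 14), (np.float64(-31.5), 15), (np.float64(25.5), 34), (np.float64(48.0), -35), (np.float64(61.5), 20)]
side posts7 [(np.float64(-57.0), -25), (np.float64(-52.5), 15), (np.float64(-31.5), 11), (np.float64(27.0), 32), (np.float64(37.5), -4), (np.float64(46.5), -28), (np.float64(61.5), 10)]
side lock [(np.float64(-79.5), -4), (np.float64(-70.5), -24), (np.float64(-64.5), 27), (np.float64(-52.5), -4), (np.float64(-33.0), -4), (np.float64(-28.5), -4), (np.float64(19.5), 5), (np.float64(30.0), -6), (np.float64(37.5), -6), (np.float64(40.5), 9), (np.float64(78.0), -10)]
side lock-20 [(np.float64(70.5), 11)]
side pad [(np.float64(-87.0), -11), (np.float64(-48.0), 6), (np.float64(-45.0), -5), (np.float64(-40.5), 5), (np.float64(-37.5), -7), (np.float64(-34.5), 5), (np.float64(-30.0), -7), (np.float64(46.5), 16), (np.float64(52.5), 4), (np.float64(58.5), -4), (np.float64(63.0), 4)]
```

```bash
python3 - <<'E'
from h import *
from scipy.ndimage import map_coordinates as mc
t=cam("top");s=cam("side")
ay=np.array([np.cos(np.radians(-5.5)),np.sin(np.radians(-5.5))]);ax=np.array([ay[1],-ay[0]])
P=np.array([.572,-.0745])
def prof(d,xoff,z,lab):
    ys=np.arange(-.09,.0901,.0005);g=d["img"].astype(float).sum(2)/3
    q=np.array([px(d,[*(P+ax*xoff+ay*y),z]) for y in ys]);v=mc(g,[q[:,1],q[:,0]],order=1)
    dv=np.gradient(v,.5);k=[i for i in range(1,len(v)-1) if abs(dv[i])>6 and abs(dv[i])>=abs(dv[i-1]) and abs(dv[i])>abs(dv[i+1])]
    print(lab,[(round(float(1e3*ys[i]),1),round(dv[i])) for i in k])
for d,n in((t,"top"),(s,"side")):
    prof(d,.006,.04,n+" posts");
    for o in(-.006,-.014,-.02):prof(d,o,.036,n+" lock%g"%o)
E
```

```text
top posts [(-60.0, -18), (-54.0, 10), (33.0, -10), (37.5, 11), (58.0, 6)]
top lock-0.006 [(-79.5, -6), (-75.0, 24), (16.0, -18), (21.0, 26), (65.5, -16)]
top lock-0.014 [(-73.5, 23), (-64.5, -9), (-61.5, 7), (-36.5, 7), (13.5, -13), (15.0, 10), (18.0, 20), (40.5, -9), (64.0, -12)]
top lock-0.02 [(-77.5, -6), (-76.0, 10), (-74.0, 23), (15.0, -7), (17.5, 14), (40.5, -9), (65.5, -12)]
side posts [(-58.0, -19), (-53.0, 11), (-32.5, 10), (25.5, 29), (46.5, -27), (62.0, 10)]
side lock-0.006 [(-71.5, 26), (-34.0, -7), (18.5, -22), (30.0, 7), (32.5, 7), (42.0, -9), (46.0, -9), (47.5, 18), (68.0, -14)]
side lock-0.014 [(-80.0, -13), (-71.5, 25), (-61.0, -16), (-55.0, 8), (-51.5, 10), (-35.5, -13), (-31.0, 11), (-27.0, 9), (18.0, -16), (42.5, 16), (67.5, -15)]
side lock-0.02 [(-76.5, -22), (-71.0, 26), (19.5, -10), (37.5, 20), (40.0, 7), (67.0, -14)]
```

```bash
python3 -m handwheel '[[0,0,0,0,0.034,0,0],[0,0,0,0,0.034,0,0],[0,0,0,0,0.034,0,0],[0,0,0,0,0.034,0,0],[0,0,0,0,0.034,0,0],[0,0,0,0,0.034,0,0],[0,0,0,0,0.034,0,0],[0,0,0,0,0,0,0],[0,0,0,0,0,0.03,0],[0,0,0,0,0,0.03,0],[0,0,0,0,0,0.03,0],[0,0,0,0,0,0.03,0],[0,0,0,0,0,0.02,0],[0,0,0,0,0,0,0],[0,0,0,0,0,0,0]]' 8
python3 - <<'E'
from h import *
go(.570,-.0612,.0235,-5.5)
E
```

```text
t: 20.2
ee_pos: [0.5689, -0.0613, 0.0777]
ee_rot: [-3.141, 0.003, -0.097]
force: [0.6, 0.1, 0.1]
width: 0.0432
grasp_force: 0.0
p [ 0.5689 -0.0613  0.0777] rpy [-1.7997e+02  1.6000e-01 -5.5700e+00] t 20.2 F [0.6 0.1 0.1] w 0.0432
wz -0.07 t [ 0.0011 -0.0002  0.0542]
```

```bash
python3 -m handwheel '[[0,0,0,0.001,0,0.02,0],[0,0,0,0,0,0.02,0],[0,0,0,0,0,0.01,0],[0,0,0,0,0,0.004,0],[0,0,0,0,0,0,0],[0,0,0,0,0,0,0]]' 8
python3 -m handwheel '[[0,0,0,0,0,0,0.2],[0,0,0,0,0,0,0.4],[0,0,0,0,0,0,0.5],[0,0,0,0,0,0,0.5],[0,0,0,0,0,0,0.5]]'
```

```text
t: 20.7
ee_pos: [0.5719, -0.0616, 0.0259]
ee_rot: [3.141, -0.002, -0.096]
force: [0.7, -0.5, 0.0]
width: 0.0437
grasp_force: 0.0
t: 21.12
ee_pos: [0.5715, -0.0614, 0.0254]
ee_rot: [3.141, -0.001, -0.096]
force: [-1.1, 0.1, 3.9]
width: 0.028
grasp_force: 8.0
```

```bash
python3 -m handwheel '[[0,0,0,0.002,0,0,0.5],[0,0,0,0.002,0,0,0.5],[0,0,0,0.002,0,0,0.5],[0,0,0,0,0,0,0.5],[0,0,0,0,0,0,0.5],[0,0,0,0,0,0,0.5]]'
python3 -m handwheel '[[0,0,0,0,0,0,0.3],[0,0,0,0,0,0,0.15],[0,0,0,0,0,0,0.15],[0,0,0,0,0,0,0.15],[0,0,0,0,0.002,0,0.15],[0,0,0,0,0.002,0,0.15],[0,0,0,0,0.001,0,0.15],[0,0,0,0,0,0,0.15],[0,0,0,0,0,0,0.15],[0,0,0,0,0,0,0.15]]'
python3 -m handwheel '[[0,0,0,0,0.001,0,0.15],[0,0,0,0,0,0,0.15],[0,0,0,0,0,0,0.15],[0,0,0,0,0,0,0.15]]'
```

```text
t: 21.62
ee_pos: [0.5755, -0.0617, 0.0245]
ee_rot: [-3.142, 0.003, -0.096]
force: [-6.3, 0.7, 6.3]
width: 0.0277
grasp_force: 8.0
t: 22.45
ee_pos: [0.5765, -0.0665, 0.0245]
ee_rot: [-3.141, -0.0, -0.096]
force: [1.4, 3.5, -1.0]
width: 0.0373
grasp_force: 1.9
t: 22.78
ee_pos: [0.5765, -0.0665, 0.0245]
ee_rot: [-3.14, -0.0, -0.096]
force: [2.4, 7.3, -0.8]
width: 0.0373
grasp_force: 3.7
```

```bash
cat > chk.py <<'E'
from h import *
from scipy.ndimage import map_coordinates as mc
t=cam("top");s=cam("side")
ay=np.array([np.cos(np.radians(-5.5)),np.sin(np.radians(-5.5))]);ax=np.array([ay[1],-ay[0]])
P=np.array([.572,-.0745])
def prof(d,p,u,z,lab,lo=-.09,hi=.09,th=6):
    ys=np.arange(lo,hi,.0005);g=d["img"].astype(float).sum(2)/3
    q=np.array([px(d,[*(p+u*y),z]) for y in ys]);v=mc(g,[q[:,1],q[:,0]],order=1)
    dv=np.gradient(v,.5);k=[i for i in range(1,len(v)-1) if abs(dv[i])>th and abs(dv[i])>=abs(dv[i-1]) and abs(dv[i])>abs(dv[i+1])]
    print(lab,[(round(float(1e3*ys[i]),1),round(dv[i])) for i in k])
E
python3 -m handwheel '[[0,0,0,0,-0.003,0,0.15],[0,0,0,0,-0.003,0,0.1],[0,0,0,0,0,0,0],[0,0,0,0,0,0,0],[0,0,0,0,0,-0.01,0],[0,0,0,0,0,-0.02,0],[0,0,0,0,0,-0.03,0],[0,0,0,0,0,-0.035,0],[0,0,0,0,0,-0.035,0],[0,0,0,0,0,-0.035,0],[0,0,0,0,0,-0.03,0],[0,0,0,0,0,0,0],[0,0,0,0,-0.034,0,0],[0,0,0,0,-0.034,0,0],[0,0,0,0,-0.034,0,0],[0,0,0,0,-0.034,0,0],[0,0,0,0,-0.034,0,0],[0,0,0,0,-0.034,0,0],[0,0,0,0,-0.034,0,0],[0,0,0,0,0,0,0]]' 10
python3 - <<'E'
from chk import *
go(.599,.178,.2,-5.5)
for d,n in((t,"top"),(s,"side")):
    for o in(-.006,-.02):prof(d,P+ax*o,ay,.036,n+" lock%g"%o,th=9)
for y in(-.05,.05):prof(t,P+ay*y,ax,.037,"across %g"%y,-.07,.03,5)
E
```

```text
t: 24.45
ee_pos: [0.5995, 0.1806, 0.2201]
ee_rot: [-3.139, -0.001, -0.092]
force: [0.0, 0.5, 0.2]
width: 0.0436
grasp_force: 0.0
p [0.5996 0.1761 0.2198] rpy [ 1.7997e+02 -1.0000e-02 -5.3700e+00] t 24.55 F [-0.6 -0.4 -0.2] w 0.0437
wz 0.13 t [-0.0008 -0.0019  0.0198]
top lock-0.006 [(-72.5, 20), (18.0, -19), (22.5, 25), (68.0, -15)]
top lock-0.02 [(-71.5, 21), (21.0, 12), (68.0, -18)]
side lock-0.006 [(-70.0, 29), (20.5, -19), (50.0, 16), (70.0, -14)]
side lock-0.02 [(-74.5, -21), (-69.0, 25), (22.0, -11), (39.0, 21), (70.0, -16)]
across -0.05 [(-65.0, 24), (-61.5, -39), (-28.0, 21), (-2.0, -24), (1.0, -17), (14.5, -6)]
across 0.05 [(-65.5, 34), (-61.0, -23), (-26.5, 16), (-0.5, -31), (14.5, -11), (17.0, 9), (23.5, 5)]
```

```bash
python3 -m handwheel '[[0,0,0,0,0.034,0,0],[0,0,0,0,0.034,0,0],[0,0,0,0,0.034,0,0],[0,0,0,0,0.034,0,0],[0,0,0,0,0.034,0,0],[0,0,0,0,0.034,0,0],[0,0,0,0,0.034,0,0],[0,0,0,0,0,0,0],[0,0,0,-0.002,0,0.03,0],[0,0,0,0,0,0.03,0],[0,0,0,0,0,0.03,0],[0,0,0,0,0,0.03,0],[0,0,0,0,0,0.03,0],[0,0,0,0,0,0.03,0],[0,0,0,0,0,0.01,0],[0,0,0,0,0,0.004,0],[0,0,0,0,0,0,0],[0,0,0,0,0,0,0]]' 15
python3 -m handwheel '[[0,0,0,0,0,0,0.2],[0,0,0,0,0,0,0.4],[0,0,0,0,0,0,0.5],[0,0,0,0,0,0,0.5],[0,0,0,0,0,-0.002,0.5],[0,0,0,0,0,0,0.5],[0,0,0,0,0,0,0.5]]'
```

```text
t: 26.05
ee_pos: [0.5762, -0.0623, 0.0274]
ee_rot: [3.141, -0.003, -0.097]
force: [0.5, -0.4, 0.4]
width: 0.0434
grasp_force: 0.0
t: 26.63
ee_pos: [0.5742, -0.0614, 0.027]
ee_rot: [-3.141, 0.001, -0.096]
force: [-0.1, -0.7, -3.5]
width: 0.028
grasp_force: 15.0
```

```bash
python3 -m handwheel '[[0,0,0,0.0018,0,0,0.5],[0,0,0,0.0018,0,0,0.5],[0,0,0,0,0,0,0.5],[0,0,0,0,0,0.0015,0.5],[0,0,0,0,0,0,0.5],[0,0,0,0,0,0,0.5]]'
python3 -m handwheel '[[0,0,0,0,0,0,0.3],[0,0,0,0,0,0,0.15],[0,0,0,0,0,0,0.15],[0,0,0,0,0,0,0.15],[0,0,0,0,0.002,0,0.15],[0,0,0,0,0.002,0,0.15],[0,0,0,0,0.001,0,0.15],[0,0,0,0,0,0,0.15],[0,0,0,0,0,0,0.15],[0,0,0,0,0,0,0.15]]'
python3 -m handwheel '[[0,0,0,0,0.001,0,0.15],[0,0,0,0,0,0,0.15],[0,0,0,0,0,0,0.15],[0,0,0,0,0,0,0.15]]'
```

```text
t: 27.13
ee_pos: [0.5789, -0.0621, 0.0268]
ee_rot: [3.142, -0.001, -0.096]
force: [-2.7, 1.6, 4.3]
width: 0.0276
grasp_force: 15.0
t: 27.97
ee_pos: [0.5781, -0.0666, 0.026]
ee_rot: [-3.141, -0.0, -0.096]
force: [0.5, 3.3, -1.2]
width: 0.037
grasp_force: 1.9
t: 28.3
ee_pos: [0.578, -0.0667, 0.0259]
ee_rot: [-3.14, -0.0, -0.096]
force: [2.9, 7.4, -1.0]
width: 0.0372
grasp_force: 3.6
```

```bash

python3 -m handwheel '[[0,0,0,0,-0.003,0,0.15],[0,0,0,0,-0.003,0,0.1],[0,0,0,0,0,0,0],[0,0,0,0,0,0,0],[0,0,0,0,0,-0.01,0],[0,0,0,0,0,-0.02,0],[0,0,0,0,0,-0.03,0],[0,0,0,0,0,-0.035,0],[0,0,0,0,0,-0.035,0],[0,0,0,0,0,-0.035,0],[0,0,0,0,0,-0.03,0],[0,0,0,0,0,0,0],[0,0,0,0,-0.034,0,0],[0,0,0,0,-0.034,0,0],[0,0,0,0,-0.034,0,0],[0,0,0,0,-0.034,0,0],[0,0,0,0,-0.034,0,0],[0,0,0,0,-0.034,0,0],[0,0,0,0,-0.034,0,0],[0,0,0,0,0,0,0]]' 6
python3 - <<'E'
from chk import *
go(.599,.178,.13,-5.5)
for d,n in((t,"top"),(s,"side")):
    for o in(-.006,-.02):prof(d,P+ax*o,ay,.036,n+" lock%g"%o,th=9)
for y in(-.05,.05):prof(t,P+ay*y,ax,.037,"across %g"%y,-.07,.03,5)
E
```

```text
t: 29.97
ee_pos: [0.6011, 0.1804, 0.2217]
ee_rot: [-3.139, -0.001, -0.092]
force: [-0.9, 0.0, -0.8]
width: 0.0435
grasp_force: 0.0
p [0.6012 0.1759 0.2213] rpy [ 1.7997e+02 -1.0000e-02 -5.3700e+00] t 30.0667 F [0.8 0.4 0. ] w 0.0437
wz 0.13 t [-0.0024 -0.0019  0.0913]
top lock-0.006 [(-68.0, 27), (22.5, -16), (25.0, 16), (28.0, 11), (70.0, -11)]
top lock-0.02 [(-69.5, 11), (-67.0, 17), (20.0, -9), (24.5, 21), (45.5, -10), (71.0, -17)]
side lock-0.006 [(-66.5, 28), (24.0, -26), (38.0, 12), (52.5, 16), (72.5, -13)]
side lock-0.02 [(-71.0, -22), (-67.5, 24), (42.5, 12), (45.0, 12), (73.5, -16)]
across -0.05 [(-65.0, 23), (-61.5, -39), (-28.0, 21), (-2.0, -24), (1.0, -17), (14.5, -5)]
across 0.05 [(-65.5, 34), (-61.0, -22), (-26.5, 16), (-0.5, -32), (15.5, -11), (17.0, 9), (23.5, 5)]
```

```bash

python3 -m handwheel '[[0,0,0.1,-0.002,-0.0015,0.03,0],[0,0,0,0,0,0.03,0],[0,0,0,0,0,0.02,0],[0,0,0,0,0,0.01,0],[0,0,0,0,0,0,0.2],[0,0,0,0,0,0,0.4],[0,0,0,0,0,0,0.6],[0,0,0,0,0,0,0.8],[0,0,0,0,0,0,0.8],[0,0,0,0,0,0,0.8]]' 6
```

```text
t: 30.9
ee_pos: [0.6009, 0.1768, 0.1331]
ee_rot: [-3.141, -0.003, -0.098]
force: [0.2, 0.3, 4.7]
width: 0.0197
grasp_force: 6.0
```

```bash

python3 -m handwheel '[[0,0,0,0,-0.001,0,0.8],[0,0,0,0,0,0,0.8],[0,0,0,0,0,0,0.8]]' 6
python3 -m handwheel '[[0,0,0,0,-0.001,0,0.8],[0,0,0,0,0,0,0.8],[0,0,0,0,0,0,0.8]]' 6
```

```text
t: 31.15
ee_pos: [0.601, 0.1779, 0.1328]
ee_rot: [-3.141, -0.003, -0.098]
force: [0.7, -0.9, 7.0]
width: 0.0197
grasp_force: 6.0
t: 31.4
ee_pos: [0.6011, 0.1789, 0.1326]
ee_rot: [-3.141, -0.003, -0.098]
force: [1.4, -0.2, 5.1]
width: 0.0196
grasp_force: 6.0
```

```bash

python3 -m handwheel '[[0,0,0,0,-0.0015,0,0.8],[0,0,0,0,0,0,0.8],[0,0,0,0,0,0,0.8]]' 6
python3 -m handwheel '[[0,0,0,0,-0.0015,0,0.8],[0,0,0,0,0,0,0.8],[0,0,0,0,0,0,0.8]]' 6
```

```text
t: 31.65
ee_pos: [0.6011, 0.1793, 0.1326]
ee_rot: [3.141, -0.003, -0.098]
force: [0.6, -3.2, 6.0]
width: 0.0194
grasp_force: 6.0
t: 31.9
ee_pos: [0.6011, 0.1793, 0.1325]
ee_rot: [3.138, -0.002, -0.098]
force: [-0.9, -7.4, 7.4]
width: 0.0198
grasp_force: 6.0
```

```bash

python3 -m handwheel '[[0,0,0,0,0.006,-0.001,0.8],[0,0,0,0,0.008,-0.001,0.8],[0,0,0,0,0.008,0,0.8],[0,0,0,0,0.008,0,0.8],[0,0,0,0,0.006,0,0.8],[0,0,0,0,0.003,0,0.8],[0,0,0,0,0,0,0.8],[0,0,0,0,0,0,0.8]]' 6
```

```text
t: 32.57
ee_pos: [0.5961, 0.1417, 0.1329]
ee_rot: [3.14, 0.0, -0.099]
force: [1.6, -1.2, 2.3]
width: 0.0197
grasp_force: 6.0
```

```bash

python3 -m handwheel '[[0,0,0,0,0,0,0.8],[0,0,0,0,0,0,0.8]]' 6
python3 - <<'E'
from chk import *
for y in(-.05,.05):prof(t,P+ay*y,ax,.037,"across %g"%y,-.07,-.02,5)
E
python3 -m handwheel '[[0,0,0,0,-0.006,0,0.8],[0,0,0,0,-0.008,0,0.8],[0,0,0,0,-0.008,0,0.8],[0,0,0,0,-0.008,0,0.8],[0,0,0,0,-0.006,0,0.8],[0,0,0,0,-0.002,0,0.8],[0,0,0,0,0,0,0.8],[0,0,0,0,0,0,0.8]]' 6
```

```text
t: 32.73
ee_pos: [0.5961, 0.1423, 0.133]
ee_rot: [3.141, 0.0, -0.098]
force: [1.4, -1.5, 3.9]
width: 0.0197
grasp_force: 6.0
across -0.05 [(-56.0, 25), (-53.0, -41), (-28.0, 22)]
across 0.05 [(-56.0, 32), (-53.0, -21), (-26.5, 17)]
t: 33.5
ee_pos: [0.5995, 0.1795, 0.1322]
ee_rot: [3.139, 0.001, -0.098]
force: [0.7, -6.4, 0.4]
width: 0.0197
grasp_force: 6.0
```

```bash

python3 -m handwheel '[[0,0,0,0,0.006,0,0.8],[0,0,0,0,0.008,0,0.8],[0,0,0,0,0.008,0,0.8],[0,0,0,0,0.008,0,0.8],[0,0,0,0,0.006,0,0.8],[0,0,0,0,0.002,0,0.8],[0,0,0,0,0,0,0.8],[0,0,0,0,0,0,0.8],[0,0,0,0,0,0,0.8]]' 6
python3 -m handwheel '[[0,0,0,0,-0.006,0,0.8],[0,0,0,0,-0.008,0,0.8],[0,0,0,0,-0.008,0,0.8],[0,0,0,0,-0.008,0,0.8],[0,0,0,0,-0.006,0,0.8],[0,0,0,0,-0.002,0,0.8],[0,0,0,0,0,0,0.8],[0,0,0,0,0,0,0.8]]' 6
python3 -m handwheel '[[0,0,0,0,0.006,0,0.8],[0,0,0,0,0.008,0,0.8],[0,0,0,0,0.008,0,0.8],[0,0,0,0,0.008,0,0.8],[0,0,0,0,0.006,0,0.8],[0,0,0,0,0.002,0,0.8],[0,0,0,0,0,0,0.8],[0,0,0,0,0,0,0.8],[0,0,0,0,0,0,0.8]]' 6
python3 - <<'E'
from chk import *
for y in(-.05,.05):prof(t,P+ay*y,ax,.037,"across %g"%y,-.07,-.02,5)
E
```

```text
t: 34.25
ee_pos: [0.5957, 0.1421, 0.1329]
ee_rot: [3.14, 0.001, -0.098]
force: [-2.4, -1.5, 3.9]
width: 0.0199
grasp_force: 6.0
t: 34.92
ee_pos: [0.5997, 0.1795, 0.1323]
ee_rot: [3.139, 0.001, -0.098]
force: [-0.7, -5.8, 0.7]
width: 0.0194
grasp_force: 6.0
t: 35.67
ee_pos: [0.5963, 0.1421, 0.1332]
ee_rot: [3.141, -0.0, -0.098]
force: [-1.7, -1.0, 4.9]
width: 0.0197
grasp_force: 6.0
across -0.05 [(-40.0, 29), (-37.0, -34), (-28.0, 21)]
across 0.05 [(-67.5, 5), (-40.0, 36), (-37.0, -25), (-26.5, 17)]
```

```bash

python3 -m handwheel '[[0,0,0,0,-0.006,0,0.8],[0,0,0,0,-0.008,0,0.8],[0,0,0,0,-0.008,0,0.8],[0,0,0,0,-0.008,0,0.8],[0,0,0,0,-0.006,0,0.8],[0,0,0,0,-0.002,0,0.8],[0,0,0,0,0,0,0.8],[0,0,0,0,0,0,0.8]]' 6
python3 -m handwheel '[[0,0,0,0,0.006,0,0.8],[0,0,0,0,0.008,0,0.8],[0,0,0,0,0.008,0,0.8],[0,0,0,0,0.008,0,0.8],[0,0,0,0,0.006,0,0.8],[0,0,0,0,0.002,0,0.8],[0,0,0,0,0,0,0.8],[0,0,0,0,0,0,0.8],[0,0,0,0,0,0,0.8]]' 6
python3 - <<'E'
from chk import *
for y in(-.05,.05):prof(t,P+ay*y,ax,.037,"across %g"%y,-.07,.02,5)
cv2.imwrite("pics/p4.png",np.hstack([cv2.resize(t["img"][205:295,245:325],None,fx=5,fy=5,interpolation=2),cv2.resize(s["img"][255:345,270:350],None,fx=5,fy=5,interpolation=2)]))
E
```

```text
t: 36.43
ee_pos: [0.6, 0.1794, 0.1324]
ee_rot: [3.139, 0.0, -0.098]
force: [0.3, -6.0, -0.1]
width: 0.0197
grasp_force: 6.0
t: 37.18
ee_pos: [0.5962, 0.1421, 0.1331]
ee_rot: [3.14, 0.0, -0.098]
force: [-1.1, -0.6, 4.2]
width: 0.02
grasp_force: 6.0
across -0.05 [(-61.5, -5), (-60.5, 6), (-32.5, 27), (-30.5, 13), (-29.0, -21), (-26.5, 20), (-2.0, -24), (1.0, -17), (14.5, -6)]
across 0.05 [(-32.5, 24), (-30.5, 11), (-29.0, -25), (-26.5, 20), (-0.5, -32), (14.5, -11), (17.0, 9)]
```

View pics/p4.png

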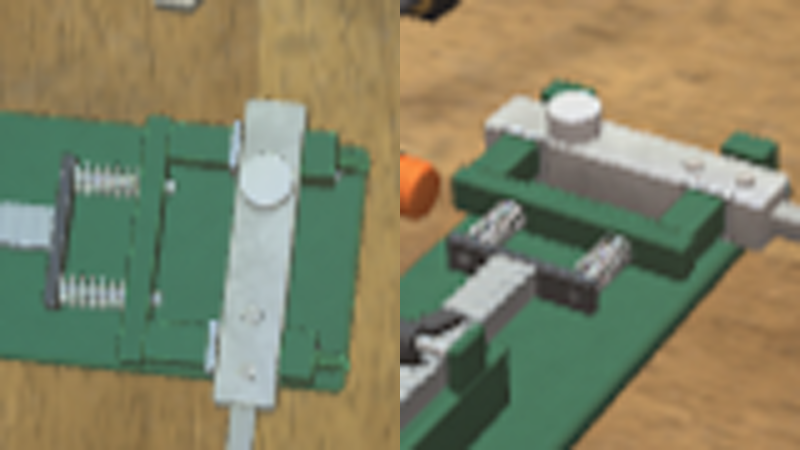

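The jaw pads stand about 2 mm short of the lock (top crop: pads at x≈237/212, lock edge at 244/217), and the lock still touches both posts. The next stroke should be the first bite.

```bash

python3 -m handwheel '[[0,0,0,0,-0.006,0,0.8],[0,0,0,0,-0.008,0,0.8],[0,0,0,0,-0.008,0,0.8],[0,0,0,0,-0.008,0,0.8],[0,0,0,0,-0.006,0,0.8],[0,0,0,0,-0.002,0,0.8],[0,0,0,0,0,0,0.8],[0,0,0,0,0,0,0.8]]' 8
python3 -m handwheel '[[0,0,0,0,0.006,0,0.8],[0,0,0,0,0.008,0,0.8],[0,0,0,0,0.008,0,0.8],[0,0,0,0,0.008,0,0.8],[0,0,0,0,0.006,0,0.8],[0,0,0,0,0.002,0,0.8],[0,0,0,0,0,0,0.8],[0,0,0,0,0,0,0.8],[0,0,0,0,0,0,0.8]]' 8
python3 - <<'E'
from chk import *
for y in(-.05,.05):prof(t,P+ay*y,ax,.037,"across %g"%y,-.07,.02,5)
for y in(-.02,.015,.022):prof(t,P+ay*y,ax,.03,"bar %g"%y,-.14,-.06,6)
E
```

```text
t: 37.95
ee_pos: [0.5998, 0.1794, 0.1324]
ee_rot: [3.139, 0.001, -0.098]
force: [1.1, -6.4, 0.4]
width: 0.0197
grasp_force: 8.0
t: 38.7
ee_pos: [0.5962, 0.1434, 0.1335]
ee_rot: [-3.139, -0.0, -0.098]
force: [-0.4, 4.6, 4.3]
width: 0.0197
grasp_force: 8.0
across -0.05 [(-32.5, 27), (-30.5, 10), (-29.0, -20), (-26.5, 22), (-2.0, -24), (1.0, -17), (14.5, -5)]
across 0.05 [(-31.5, 19), (-28.0, -25), (-25.5, 21), (-0.5, -32), (15.5, -11), (17.0, 9)]
bar -0.02 [(-95.5, 19), (-93.5, -18), (-92.0, 31), (-89.5, -31), (-87.0, 23), (-85.0, -13), (-82.5, 15), (-79.5, -20), (-77.5, 18), (-75.0, -20), (-62.5, -8)]
bar 0.015 [(-96.0, -7), (-94.0, 12), (-61.0, -15)]
bar 0.022 [(-97.0, -12), (-94.0, 37), (-91.5, -19), (-88.0, -7), (-85.5, 9), (-83.5, -12), (-81.0, 18), (-78.5, -15), (-76.5, 7), (-74.0, -14), (-62.0, -7)]
```

```bash
python3 - <<'E'
from chk import *
import cv2
def fake(f,u0,w):
    im=cv2.imread(f)[:450,:w*5];d=dict(t);g=np.zeros_like(t["img"]);g[205:295,u0:u0+w]=cv2.resize(im,(w,90),interpolation=cv2.INTER_AREA);d["img"]=g;return d
for n,d in(("p3 free",fake("pics/p3.png",240,90)),("p4 tooth4",fake("pics/p4.png",245,80)),("now",t)):
    print(n)
    for y in(-.02,.022):prof(d,P+ay*y,ax,.03," %g"%y,-.145,-.06,6)
    for y in(-.05,.05):prof(d,P+ay*y,ax,.037," pad %g"%y,-.07,-.015,5)
E
```

```text
p3 free
 -0.02 [(-142.0, 42), (-136.5, 6), (-132.5, 18), (-129.5, -11), (-128.0, 12), (-125.0, -15), (-123.0, 14), (-120.5, -15), (-118.0, 14), (-116.5, -14), (-114.5, 22), (-112.0, -23), (-110.0, 15), (-107.0, -25), (-92.0, 7)]
 0.022 [(-133.5, 13), (-106.0, -6), (-94.0, -12), (-92.5, 12)]
 pad -0.05 [(-65.0, 18), (-61.5, -32), (-28.0, 20)]
 pad 0.05 [(-65.5, 29), (-61.0, -22), (-26.5, 17)]
p4 tooth4
 -0.02 [(-129.5, 42), (-102.5, 17), (-100.0, -11), (-98.5, 12), (-95.5, -17), (-93.0, 13), (-92.0, -16), (-89.5, 16), (-87.0, -11), (-85.0, 14), (-82.5, -15), (-79.5, 14), (-77.5, -13), (-76.0, 13), (-73.0, -19), (-62.5, -7)]
 0.022 [(-135.0, 42), (-103.0, -7), (-101.5, 22), (-97.0, 12), (-94.0, -12), (-83.5, 8), (-81.0, -9), (-76.5, -6), (-72.0, -6), (-62.0, -8)]
 pad -0.05 [(-32.5, 25), (-30.5, 10), (-29.0, -15), (-26.5, 16)]
 pad 0.05 [(-32.5, 22), (-30.5, 10), (-29.0, -19), (-26.5, 15)]
now
 -0.02 [(-95.5, 19), (-93.5, -18), (-92.0, 31), (-89.5, -31), (-87.0, 23), (-85.0, -13), (-82.5, 15), (-79.5, -19), (-77.5, 18), (-75.0, -20), (-62.5, -8)]
 0.022 [(-97.0, -12), (-94.0, 37), (-91.5, -19), (-88.0, -7), (-85.5, 9), (-83.5, -14), (-81.0, 10), (-76.5, 7), (-74.0, -14), (-62.0, -8)]
 pad -0.05 [(-32.5, 27), (-30.5, 10), (-29.0, -20), (-26.5, 22)]
 pad 0.05 [(-31.5, 19), (-28.0, -25), (-25.5, 21)]
```

```bash

python3 -m handwheel '[[0,0,0,0,0.001,0,0.8],[0,0,0,0,0,0,0.8],[0,0,0,0,0,0,0.8]]' 8
python3 -m handwheel '[[0,0,0,0,0.001,0,0.8],[0,0,0,0,0,0,0.8],[0,0,0,0,0,0,0.8]]' 8
python3 -c "
from chk import *
for y in(-.05,-.046,.046,.05):prof(s,P+ay*y,ax,.04,'side pad %g'%y,-.05,.02,5)"
```

```text
t: 39.15
ee_pos: [0.5961, 0.143, 0.1335]
ee_rot: [-3.139, -0.0, -0.098]
force: [0.5, 6.9, 3.9]
width: 0.02
grasp_force: 8.0
t: 39.4
ee_pos: [0.596, 0.1423, 0.1335]
ee_rot: [-3.138, -0.001, -0.098]
force: [1.0, 8.0, 2.2]
width: 0.0199
grasp_force: 8.0
side pad -0.05 [(-30.5, 25), (-26.0, -6), (-20.0, -12), (-16.0, 7), (-3.5, -30), (1.5, 7), (16.0, 8)]
side pad -0.046 [(-31.0, 23), (-3.5, -28), (1.0, 9), (14.0, 6), (17.5, 6)]
side pad 0.046 [(-31.0, 17), (-18.5, -9), (-16.0, -11), (-10.5, 17), (10.0, -9), (12.0, -17), (16.5, 9)]
side pad 0.05 [(-32.5, 20), (-29.5, 17), (-12.0, -8), (-8.0, 15), (5.0, -9), (9.5, -20), (13.0, -19), (18.0, 10)]
```

```bash

python3 -m handwheel '[[0,0,0,0,-0.006,0,0.8],[0,0,0,0,-0.008,0,0.8],[0,0,0,0,-0.008,0,0.8],[0,0,0,0,-0.008,0,0.8],[0,0,0,0,-0.006,0,0.8],[0,0,0,0,-0.004,0,0.8],[0,0,0,0,0,0,0.8],[0,0,0,0,0,0,0.8]]' 20
python3 -m handwheel '[[0,0,0,0,0.006,0,0.8],[0,0,0,0,0.008,0,0.8],[0,0,0,0,0.008,0,0.8],[0,0,0,0,0.008,0,0.8],[0,0,0,0,0.004,0,0.8],[0,0,0,0,0,0,0.8],[0,0,0,0,0,0,0.8]]' 20
```

```text
t: 40.17
ee_pos: [0.5998, 0.1794, 0.1327]
ee_rot: [3.139, 0.0, -0.098]
force: [-0.1, -6.8, 3.1]
width: 0.0195
grasp_force: 20.0
t: 40.75
ee_pos: [0.597, 0.1501, 0.1345]
ee_rot: [-3.135, -0.001, -0.098]
force: [-1.8, 8.1, 7.0]
width: 0.0192
grasp_force: 20.0
```

```bash

python3 -m handwheel '[[0,0,0,0,0.003,0,0.8],[0,0,0,0,0.002,0,0.8],[0,0,0,0,0,0,0.8],[0,0,0,0,0,0,0.8]]' 20
python3 -m handwheel '[[0,0,0,0,0.002,0,0.8],[0,0,0,0,0.001,0,0.8],[0,0,0,0,0,0,0.8],[0,0,0,0,0,0,0.8]]' 20
```

```text
t: 41.08
ee_pos: [0.5966, 0.1463, 0.1345]
ee_rot: [-3.133, -0.002, -0.097]
force: [-1.1, 13.8, 7.0]
width: 0.0195
grasp_force: 20.0
t: 41.42
ee_pos: [0.5964, 0.144, 0.1344]
ee_rot: [-3.132, -0.002, -0.097]
force: [-0.5, 15.3, 5.4]
width: 0.0192
grasp_force: 20.0
```

```bash

python3 -m handwheel '[[0,0,0,0,0.001,0,0.8],[0,0,0,0,0.001,0,0.8],[0,0,0,0,0,0,0.8],[0,0,0,0,0,0,0.8]]' 20
python3 -m handwheel '[[0,0,0,0,-0.008,0,0.8],[0,0,0,0,-0.008,0,0.8],[0,0,0,0,-0.008,0,0.8],[0,0,0,0,-0.008,0,0.8],[0,0,0,0,-0.006,0,0.8],[0,0,0,0,-0.004,0,0.8],[0,0,0,0,0,0,0.8],[0,0,0,0,0,0,0.8]]' 20
```

```text
t: 41.75
ee_pos: [0.5963, 0.1423, 0.1344]
ee_rot: [-3.132, -0.002, -0.097]
force: [0.2, 16.0, 5.3]
width: 0.0196
grasp_force: 20.0
t: 42.42
ee_pos: [0.5999, 0.1789, 0.1329]
ee_rot: [-3.141, -0.0, -0.098]
force: [0.8, 0.3, 2.4]
width: 0.0192
grasp_force: 20.0
```

```bash

python3 -m handwheel '[[0,0,0,0,-0.002,0,0.8],[0,0,0,0,0,0,0.8],[0,0,0,0,0,0,0.8],[0,0,0,0,0.001,0,0.8],[0,0,0,0,0,0,0.8]]' 10
python3 -m handwheel '[[0,0,0,0,0,0,0.4],[0,0,0,0,0,0,0.1],[0,0,0,0,0,0,0],[0,0,0,0,0,0,0],[0,0,0,0,0,0,0],[0,0,0,0,0,-0.01,0],[0,0,0,0,0,-0.02,0],[0,0,0,0,0,-0.03,0],[0,0,0,0,0,-0.03,0],[0,0,0,0,0,-0.03,0],[0,0,0,-0.02,0,-0.02,0],[0,0,0,-0.04,0,0,0],[0,0,0,-0.04,0,0,0],[0,0,0,-0.04,0,0,0],[0,0,0,0,0,0,0],[0,0,0,0,0,0,0]]'
python3 - <<'E'
from chk import *
for d,n in((t,"top"),(s,"side")):
    for o in(-.006,-.02):prof(d,P+ax*o,ay,.036,n+" lock%g"%o,th=9)
cv2.imwrite("pics/p5.png",np.hstack([cv2.resize(t["img"][205:295,165:325],None,fx=2.5,fy=2.5,interpolation=2),cv2.resize(s["img"][225:315,220:380],None,fx=2.5,fy=2.5,interpolation=2)]))
E
```

```text
t: 42.83
ee_pos: [0.5999, 0.1794, 0.1328]
ee_rot: [-3.141, -0.0, -0.099]
force: [1.8, -2.0, 0.5]
width: 0.0195
grasp_force: 10.0
t: 44.17
ee_pos: [0.4589, 0.1937, 0.274]
ee_rot: [-3.141, -0.001, -0.096]
force: [1.4, 1.0, 1.0]
width: 0.0431
grasp_force: 0.0
top lock-0.006 [(-68.0, 25), (22.5, -15), (25.0, 16), (28.0, 11), (70.0, -11)]
top lock-0.02 [(-69.5, 9), (-67.0, 16), (24.5, 21), (45.5, -9), (71.0, -16)]
side lock-0.006 [(-66.5, 28), (24.0, -27), (38.0, 11), (52.5, 15), (72.5, -13)]
side lock-0.02 [(-71.0, -22), (-66.5, 24), (-51.0, -10), (-48.5, 11), (28.5, -9), (42.5, 10), (45.0, 14), (73.5, -16)]
```

View pics/p5.png

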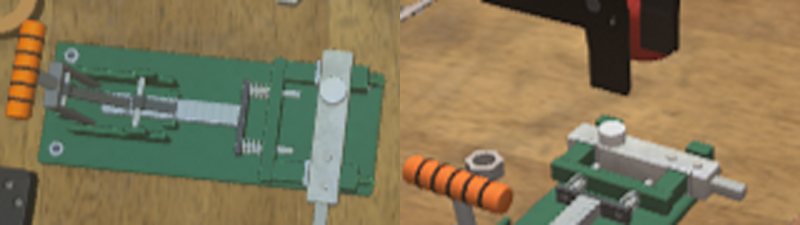

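The lock is gripped between jaw and posts (springs at (258,90) and (252,148) are clearly compressed), the handle is back at rest at (25,70), and the gripper is clear of everything.

```bash
python3 -c "
from cell import job
print(job.finish_job())"
```

```text
the job is handed in; nothing more can be done
None
```

Handed in at about 44 s: the lock lies within about 1 mm of midway against both posts, gripped one tooth past first bite (stroke 5 bit at 7–8 N, stroke 6 firm at 15–16 N), with the handle back at rest, the gripper clear, and the oil can never touched, though I didn't look at it again at the end.

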